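# Pump up the sanding drum

### The arm

A 6-joint arm with a two-finger parallel gripper is mounted at the origin on the work surface. World frame = base frame: x ahead of the robot, y to its left, z up, the work surface at z = 0. Lengths are in m, angles in rad, forces in N, time in s.
With the tool pointing down it reaches from about 0.35 to 0.85 m from the base axis. Payload 8.1 kg.
Tool frame: the origin (TCP) lies at the very end of the fingers, on their centre line; the grasp point (between the pads) lies 19 mm behind it; z points along the fingers, y is the line along which they close (so a half turn about z gives the same grasp; the last joint's range is limited). The gripper opens to 93 mm and grips with 3 to 60 N. Pads are 15 mm wide; open, the fingers measure 128 mm over their backs; the gripper's body (75 mm by 188 mm) begins 65 mm behind the grasp point.
Start: joints at [-1.432, 0.13, 1.488, -0, 1.523, -0.085], TCP at [0.133, -0.585, 0.219] pointing down, gripper open.
Joint ranges: [-2.96, 2.96], [-0.89, 2.26], [0.02, 2.5], [-1.34, 4.48], [0, 2.73], [-2.66, 2.66]. Speed limits (rad/s): [2.39, 2.39, 2.79, 3.14, 3.14, 3.14].

### API

Orientations are given as a rotation vector (axis times angle).
In Python, from plant import robot gives the robot as it stands. The module is installed in compiled form; this text tells all that it offers.
- The arm moves only by the tool play_rows, never from a script. Its argument "increments" is text: rows parted by semicolons, each of 5 numbers parted by spaces: the shift along the tool's x, y, z in mm, then the turn about the tool's z in degrees, then the closure, from -1 (fully open) to 1 (shut). In form: dx dy dz yaw claw; .... A call has 1 to 20 rows; each row is the pose to reach, as a shift and turn from the pose commanded when the call began, along the tool's axes at that moment; what a row does not reach only later rows make up. A row lasts 1/10 s, in which the tool goes at most 50 mm and 8.59 degrees, less where a joint would pass 70% of its speed; a pose out of reach is approached as far as the arm can. A call with a gripper value outside its range is refused whole. The fingers move at their own pace and stop on an object; "force" is the grip in N (left out, the last holds). Time passes only in rows, so rows that repeat a pose let the fingers close. It gives the time, the measured TCP pose, the force, the opening and the grip force at its end, in the units of the state.
- robot.read_state(): the state, without advancing time (a new reading comes with each control period).
- robot.read_camera(name): name is "side" or "top"; returns the picture (420x560x3 uint8, blue, green, red); there is no depth.
- robot.calibration(name): a dict with "vertical_fov" (degrees; the focal length in pixels is half the picture's height over the tangent of half this angle, whatever the lens; pixels are square), "cx", "cy" (the principal point, pixels), "rvec" (rotation vector, rad) and "tvec" (3), from world to camera coordinates, as OpenCV has them. Camera axes: x right, y down, z forward; pixel columns grow to the right and rows downward; lengths in m; the calibration is good to about 2 mm. A picture is of the moment at which its call begins. calibration takes no time and is no camera call.
- robot.close_job(): hands the job in; it is judged then, once.
Trained networks look in the newest picture that a camera, given by its name, has taken for a name from the list of things; names that differ only in an ending like _2 or _b are one class to them, and where a whole thing is asked for, a point or a joint stands for the part that bears it (a point fixed in the world has none). Each returns a list of dicts, best first, with "conf" (0 to 1); they miss things now and then, are a little off and sometimes report something else, mostly with a low value. They report only what shows in the picture. A call takes as long as a camera call.
- robot.recognise(camera, query): "centre" ([x, y, z] in m, in world coordinates, good to about 4 mm: the middle of the surface that is visible of it).
- robot.regions_of(camera, query): "pixels" (420x560 bool, what is visible of it).
- robot.landmark_of(camera, query): "centre" ([x, y, z] in m, in world coordinates, good to about 4 mm: a listed point, or the origin of a listed thing).
The state is a dict: "t": time; "q": joint angles; "dq": joint speeds; "joint_torque": joint torques, N m; "tool_pos": TCP position; "orientation": TCP orientation; "force": force on the tool from outside, world axes, zero at the start; "wrist_torque": the same for the moment, N m; "opening": finger opening in m; "gripper_force": force on a finger pad.
Only numpy, scipy, OpenCV 4.12 (cv2) and the standard library are available. Lean on these libraries where they do the work, as an engineer would, in place of code of your own. Each camera call takes 0.05 s, during which the arm holds its last target. There are 200 camera calls.

### The job

Pump up the air-filled sanding drum: with the fingertips push the black palm knob of the hand pump all the way down and let it spring all the way back up, again and again, until the indicator pin stands fully out of its block and the dark ring at its foot has come clear. Finish with the pump knob back up; do not touch the pin, do not pick anything up, and leave the things around the stand where they are.

Things in the scene. Friction and masses are not known exactly. Their poses are not given: they have to be found in the camera images.
- stand: fixed inflation stand: dark base plate 120 x 390 x 10 mm, long along y. Origin: centre of its underside, at bench level; z up. Along its centre line: pump at y = +115 mm (barrel up to 60 mm wide, top at 76 mm); grey indicator block at y = 0 (46 x 42 mm, top at 80 mm; brass collar 22 mm wide to 86 mm); upright sanding drum at y = -125 mm (91 mm wide, top at 110 mm).
- plunger_top (a point): centre of the top face of the black mushroom-shaped palm knob of the pump (42 mm in diameter, 14 mm thick; flat top 34 mm in diameter), 125 mm above the bench when up, 95 mm when fully down. It moves with the knob.
- plunger (a joint): travel of the pump knob straight down, in m: 0 fully up, 0.030 fully down at a hard stop. Its return spring resists with about 5 N at the top and 11 N at the bottom and lifts it back up in about 0.2 s once let go.
- pin_top (a point): centre of the top of the indicator pin: upright steel pin 8 mm in diameter on the axis of the brass collar, 2 mm above the collar at the lowest, 38 mm above it when fully out. A dark rubber ring 11 mm wide and 4 mm high sits round the pin, 33 to 37 mm below its top.
- pin (a joint): rise of the pin in m: 0 to 0.011 at the start, about 0.036 fully out. It rises as the knob goes down and stays there as the knob comes up: 6.5 mm per full stroke (down to the stop, then right back to the top; the first may give up to 15 mm), little or nothing for shallow strokes. Three to five full strokes bring it fully out; more then do no harm.
- mug: white mug, 80 mm in diameter, 90 mm high, loose bystander; origin at the centre of its underside.
- tape: roll of yellow tape lying flat, 100 mm in diameter, 48 mm high, loose bystander; origin at the centre of its underside.
- form: shaped wooden form standing upright, 68 mm in diameter, 94 mm high, loose bystander; origin at the centre of its underside.
- block: cork sanding block, 105 x 62 x 34 mm, loose bystander; origin at the centre of its underside.

How it is judged:
By the outcome, as a careful person would: the job done as asked, in the order asked, and still so for the second after the job is handed in, with the robot touching nothing.
It also fails if it takes over 48 s, if anything falls off the work surface, if the arm or the gripper's body presses on something with over 40 N, if the wrist force passes 120 N, or if a joint passes its speed limit or range.

## Working session

There is one attempt and no reset: what is moved stays moved. The work goes in short steps, Python scripts to look and compute and a tool call to move; the robot and the scene stay as the last step left them, time stands still between calls to the robot, and variables do not carry over. Pictures are saved under pics/ and viewed, at most 10 in all, crops included, and the job is handed in when it is done.

Besides the shell and the picture viewer there is one more tool, called after "Call:" by a JSON object that holds its "api" and its "payload", one argument or row to a line. play_rows: Moves the arm, as the interface text tells. Its arguments: {"type":"object","properties":{"increments":{"type":"string"},"force":{"type":"number"}},"required":["increments"]}

```bash
mkdir -p pics
python3 - <<'E'
from plant import robot
import cv2,numpy as np
for c in("side","top"):
    cv2.imwrite(f"pics/{c}0.png",robot.read_camera(c))
    for n in("plunger_top","pin_top","stand","mug","tape","form","block"):
        r=robot.landmark_of(c,n)
        print(c,n,[(np.round(d["centre"],3).tolist(),round(d["conf"],2)) for d in r[:2]])
s=robot.read_state();print(s["t"],s["tool_pos"],s["orientation"],s["opening"])
print(cv2.Rodrigues(np.array(s["orientation"]))[0].round(3))
E
```

```text
side plunger_top [([0.569, 0.101, 0.125], 0.68)]
side pin_top [([0.552, -0.012, 0.094], 0.48)]
side stand [([0.546, -0.012, 0.003], 0.71)]
side mug [([0.42, -0.042, 0.003], 0.64)]
side tape [([0.652, -0.126, -0.001], 0.68)]
side form [([0.682, 0.016, -0.001], 0.78)]
side block [([0.435, 0.128, 0.0], 0.56)]
top plunger_top [([0.572, 0.102, 0.12], 0.89)]
top pin_top []
top stand [([0.546, -0.01, 0.003], 0.57)]
top mug [([0.418, -0.044, -0.001], 0.98)]
top tape [([0.65, -0.128, -0.0], 0.76)]
top form [([0.688, 0.017, 0.0], 0.83)]
top block [([0.433, 0.125, -0.001], 0.72)]
0.8 [ 0.13317898 -0.5850564   0.21866996] [ 3.12187732e+00  3.50810626e-01 -4.34061152e-05] 0.09262180684804942
[[ 0.975  0.222 -0.   ]
 [ 0.222 -0.975 -0.   ]
 [-0.     0.    -1.   ]]
```

View pics/side0.png

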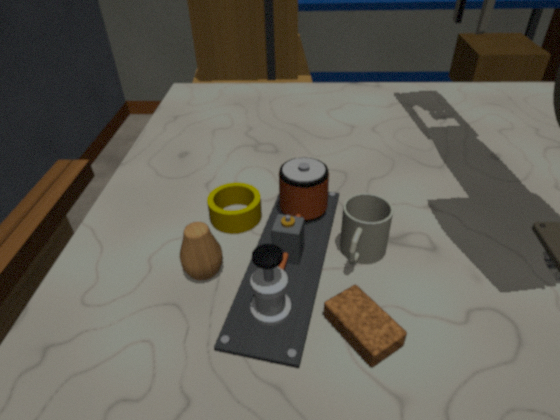

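View pics/top0.png

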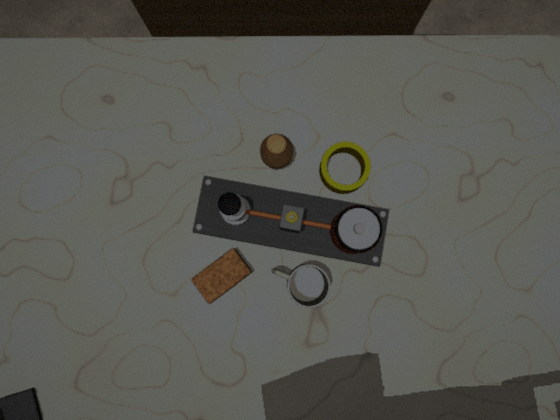

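Both pictures agree with the networks: the knob is at side (267,257) and top (230,203), the indicator block is at top (291,217), and the bystanders are clear of the pump. The knob is at about (0.570, 0.101, 0.125). I'm moving above it with the fingers shut.

Call:
{"api": "play_rows", "payload": {
  "increments": "578 -572 20 0 1;578 -572 20 0 1;578 -572 20 0 1;578 -572 20 0 1;578 -572 20 0 1;578 -572 20 0 1;578 -572 20 0 1;578 -572 20 0 1;578 -572 20 0 1;578 -572 20 0 1;578 -572 20 0 1;578 -572 20 0 1;578 -572 20 0 1;578 -572 20 0 1;578 -572 20 0 1;578 -572 20 0 1;578 -572 20 0 1;578 -572 20 0 1;578 -572 20 0 1;578 -572 20 0 1",
  "force": 20
}}

```text
t: 2.8
tool_pos: [0.5694, 0.0996, 0.1988]
orientation: [3.122, 0.349, -0.0]
force: [-0.8, 0.7, -0.2]
opening: 0.0004
gripper_force: 0.0
```

Call:
{"api": "play_rows", "payload": {
  "increments": "0 1 30 0 1;0 1 60 0 1;0 1 75 0 1;0 1 90 0 1;0 1 100 0 1;0 1 104 0 1;0 1 104 0 1;0 1 104 0 1"
}}

```text
t: 3.6
tool_pos: [0.57, 0.0988, 0.0963]
orientation: [3.121, 0.349, 0.0]
force: [-6.2, -2.0, 9.7]
opening: 0.0003
gripper_force: 4.2
```

Call:
{"api": "play_rows", "payload": {
  "increments": "0 0 2 0 1;0 0 3 0 1;0 0 4 0 1;0 0 4 0 1"
}}

```text
t: 4.0
tool_pos: [0.5704, 0.0988, 0.0952]
orientation: [3.121, 0.349, 0.002]
force: [-15.8, -2.7, 27.8]
opening: 0.0006
gripper_force: 14.1
```

Run:
```python
from plant import robot
import cv2,numpy as np
im=robot.read_camera("side");cv2.imwrite("pics/s1.png",cv2.resize(im[130:350,180:400],None,fx=2.7,fy=2.7,interpolation=2))
for n in("plunger_top","pin_top"):
    print(n,[(np.round(d["centre"],3).tolist(),round(d["conf"],2)) for d in robot.landmark_of("side",n)[:2]])
```

```text
plunger_top [([0.563, 0.101, 0.098], 0.76)]
pin_top []
```

View pics/s1.png

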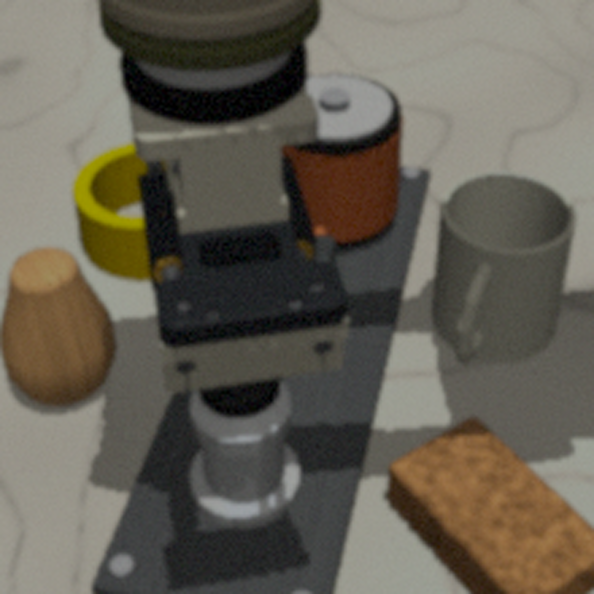

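The picture shows the fingertips on the knob at about (235,395), with the knob down on the barrel. 28 N at z=0.095 means it's at the stop. Now full cycles.

Call:
{"api": "play_rows", "payload": {
  "increments": "0 0 -20 0 1;0 0 -45 0 1;0 0 -45 0 1;0 0 -45 0 1;0 0 -45 0 1;0 0 -45 0 1;0 0 -30 0 1;0 0 -15 0 1;0 0 -5 0 1;0 0 0 0 1;0 0 0 0 1;0 0 0 0 1"
}}

```text
t: 5.35
tool_pos: [0.5716, 0.1001, 0.0951]
orientation: [3.121, 0.351, 0.006]
force: [-15.5, -3.0, 38.5]
opening: 0.0004
gripper_force: 19.4
```

Call:
{"api": "play_rows", "payload": {
  "increments": "0 0 -20 0 1;0 0 -45 0 1;0 0 -45 0 1;0 0 -45 0 1;0 0 -45 0 1;0 0 -45 0 1;0 0 -30 0 1;0 0 -15 0 1;0 0 -5 0 1;0 0 0 0 1;0 0 0 0 1;0 0 0 0 1"
}}

```text
t: 6.55
tool_pos: [0.5715, 0.1002, 0.0951]
orientation: [3.122, 0.351, 0.005]
force: [-16.4, -1.6, 40.9]
opening: 0.0004
gripper_force: 20.4
```

Call:
{"api": "play_rows", "payload": {
  "increments": "0 0 -20 0 1;0 0 -45 0 1;0 0 -45 0 1;0 0 -45 0 1;0 0 -45 0 1;0 0 -45 0 1;0 0 -30 0 1;0 0 -15 0 1;0 0 -5 0 1;0 0 0 0 1;0 0 0 0 1;0 0 0 0 1"
}}

```text
t: 7.75
tool_pos: [0.5715, 0.1001, 0.0951]
orientation: [3.122, 0.351, 0.005]
force: [-15.6, -2.4, 40.8]
opening: 0.0009
gripper_force: 20.3
```

Call:
{"api": "play_rows", "payload": {
  "increments": "0 0 -20 0 1;0 0 -45 0 1;0 0 -45 0 1;0 0 -45 0 1;0 0 -45 0 1;0 0 -45 0 1;0 0 -30 0 1;0 0 -15 0 1;0 0 -5 0 1;0 0 0 0 1;0 0 0 0 1;0 0 0 0 1"
}}

```text
t: 8.95
tool_pos: [0.5714, 0.1001, 0.0951]
orientation: [3.122, 0.351, 0.005]
force: [-16.2, -1.9, 40.1]
opening: 0.0003
gripper_force: 20.5
```

Call:
{"api": "play_rows", "payload": {
  "increments": "0 0 -40 0 1;0 0 -85 0 1;0 0 -125 0 1;-45 0 -125 0 1;-90 0 -125 0 1;-135 0 -125 0 1;-160 0 -125 0 1;-160 0 -125 0 1;-160 0 -125 0 1"
}}

```text
t: 9.85
tool_pos: [0.4139, 0.0644, 0.2146]
orientation: [-3.122, -0.35, 0.0]
force: [0.3, -0.2, 0.6]
opening: 0.0
gripper_force: 0.0
```

Run:
```python
from plant import robot
import cv2,numpy as np
im=robot.read_camera("side");cv2.imwrite("pics/s2.png",cv2.resize(im[130:350,180:400],None,fx=2.7,fy=2.7,interpolation=2))
cv2.imwrite("pics/s3.png",cv2.resize(im[170:270,240:340],None,fx=6,fy=6,interpolation=2))
for n in("plunger_top","pin_top","mug","tape","form","block"):
    print(n,[(np.round(d["centre"],3).tolist(),round(d["conf"],2)) for d in robot.landmark_of("side",n)[:2]])
```

```text
plunger_top [([0.566, 0.098, 0.124], 0.78)]
pin_top [([0.552, -0.011, 0.122], 0.55)]
mug [([0.419, -0.045, 0.001], 0.91), ([0.546, -0.011, -0.001], 0.35)]
tape [([0.656, -0.122, 0.001], 0.74)]
form [([0.681, 0.015, 0.001], 0.72)]
block [([0.431, 0.129, -0.001], 0.81)]
```

View pics/s2.png

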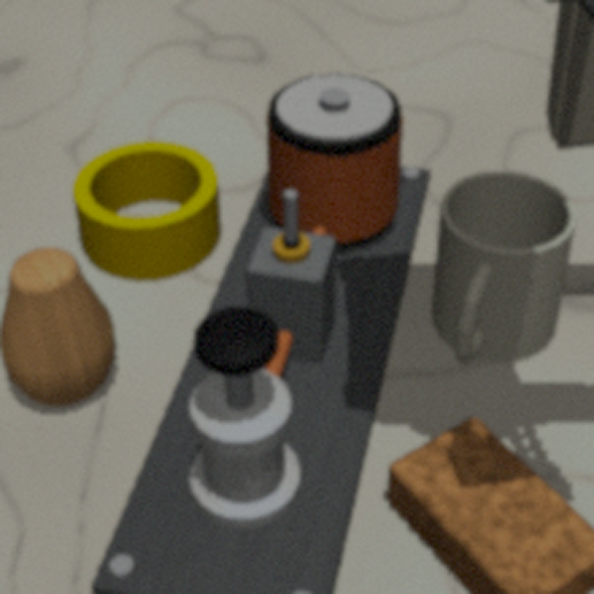

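View pics/s3.png

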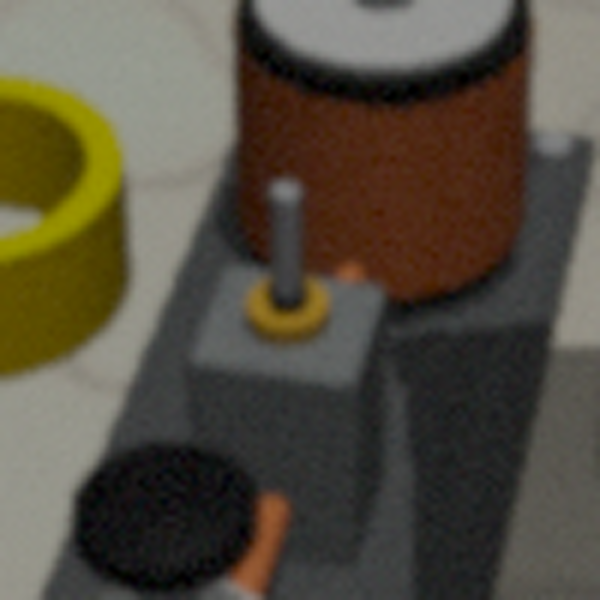

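The pin is well out: its top is at crop (287,185), with a dark foot at about (290,297). I can't tell for sure that the ring is fully clear. Extra strokes do no harm, so I'll add two slower ones.

Call:
{"api": "play_rows", "payload": {
  "increments": "50 0 0 0 1;100 0 0 0 1;145 0 0 0 1;160 0 0 0 1;160 0 40 0 1;160 0 75 0 1;160 0 75 0 1;160 0 90 0 1;160 0 100 0 1;160 0 110 0 1;160 0 120 0 1;160 0 125 0 1;160 0 125 0 1;160 0 125 0 1;160 0 105 0 1;160 0 85 0 1;160 0 75 0 1;160 0 75 0 1;160 0 75 0 1;160 0 75 0 1"
}}

```text
t: 12.2
tool_pos: [0.5693, 0.0999, 0.1393]
orientation: [-3.122, -0.351, 0.003]
force: [0.6, 0.2, 0.2]
opening: 0.0008
gripper_force: 0.0
```

Call:
{"api": "play_rows", "payload": {
  "increments": "0 0 10 0 1;0 0 20 0 1;0 0 30 0 1;0 0 40 0 1;0 0 48 0 1;0 0 50 0 1;0 0 50 0 1;0 0 50 0 1"
}}

```text
t: 13.0
tool_pos: [0.5705, 0.1001, 0.0951]
orientation: [3.122, 0.351, 0.002]
force: [-19.1, -1.9, 42.2]
opening: 0.0003
gripper_force: 20.9
```

Call:
{"api": "play_rows", "payload": {
  "increments": "0 0 -40 0 1;0 0 -85 0 1;0 0 -125 0 1;-45 0 -125 0 1;-90 0 -125 0 1;-135 0 -125 0 1;-160 0 -125 0 1;-160 0 -125 0 1;-160 0 -125 0 1"
}}

```text
t: 13.9
tool_pos: [0.4139, 0.0645, 0.2149]
orientation: [-3.122, -0.35, -0.0]
force: [0.6, -0.4, -0.2]
opening: 0.0007
gripper_force: 0.0
```

Run:
```python
from plant import robot
import cv2,numpy as np
im=robot.read_camera("side");cv2.imwrite("pics/s4.png",cv2.resize(im[170:270,240:340],None,fx=6,fy=6,interpolation=2))
for n in("plunger_top","pin_top"):
    print(n,[(np.round(d["centre"],3).tolist(),round(d["conf"],2)) for d in robot.landmark_of("side",n)[:2]])
c=robot.calibration("side");f=210/np.tan(np.radians(c["vertical_fov"]/2))
K=np.array([[f,0,c["cx"]],[0,f,c["cy"]],[0,0,1]])
P=np.array([[.547,-.011,z] for z in(.086,.118,.124)])
p=cv2.projectPoints(P,np.array(c["rvec"]),np.array(c["tvec"]),K,None)[0][:,0]
print(((p-[240,170])*6).round(0))
```

```text
plunger_top [([0.565, 0.101, 0.127], 0.62)]
pin_top [([0.551, -0.013, 0.123], 0.68)]
[[281. 310.]
 [279. 214.]
 [279. 195.]]
```

View pics/s4.png

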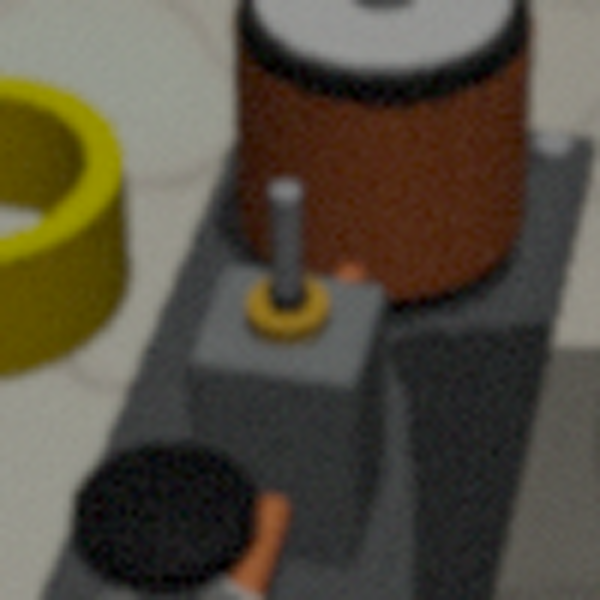

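The pin hasn't moved since the last look: its top is at (287,185) and the collar centre at (287,305). That gives a rise of about 38 mm above the collar, so it's fully out with the dark ring showing at its foot. The knob is up and the arm is clear.

```bash
python3 -c "
from plant import robot
print(robot.close_job())"
```

```text
the job is handed in; nothing more can be done
None
```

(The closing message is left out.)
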